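# Oil the guard hinge, then hold the guard on its balance point

### The job

Give the hinge of the tester's splash guard a squirt: press the nozzle cap of the spray can right down, then let it come up again. Then lift the hinged guard, without throwing it or letting it drop, to its balance point, where it stands straight up over its hinge, and finish with the gripper still firmly holding it there. Leave the injector, the jar and the wrench where they are.

Things in the scene. Friction and masses are not known exactly. Their poses are not given: they have to be found in the camera images.
- tester: Spray chamber of a nozzle tester, fixed to the bench: grey open-topped box 115 x 150 mm, top 88 mm above the bench, on a steel plate 12 mm thick. Origin on the bench straight below the middle of the guard's hinge; z up, y along the hinge, -x from the hinge over the box to its front (robot side). Plate: x -120 to +30, y -95 to +95 mm; the box's front face is at x -100 mm.
- guard_hinge (a point): Middle of the guard's hinge axis, 100 mm above the bench, over the tester's origin; does not move. The hinge axis is the tester's y axis.
- guard (a joint): Guard angle, rad: 0 = shut, level over the box, pointing to the tester's -x; grows as its front is lifted; 1.571 = straight up, its balance point (its weight is even about its own plane); end stop 2.4, leaning backwards. The hinge is nearly free, without spring or catch: below 1.571 the guard falls shut, above it falls back.
- guard_bar (a point): Middle of the guard's handle: a round steel bar 12 mm thick, parallel to the hinge and 150 mm from its axis. Between bar and plate is a window 46 mm long, 120 mm wide, for a finger, so the bar can be pinched across; it can turn between the fingers. Shut, bar and window jut out in front of the box, 94 mm free below the bar; upright, the bar is on top, its axis 250 mm above the bench.
- guard_mid (a point): Middle of the guard's aluminium plate, 50 mm from the hinge axis. The plate is 140 mm wide, 5 mm thick and reaches 98 mm from the hinge axis; two 8 mm side arms carry the handle bar beyond it. The guard weighs about 0.25 to 0.5 kg.
- can: A spray can 52 mm in diameter in a clamp on a 90 x 90 mm foot plate screwed to the bench, beside the tester on its -y side. Origin on the bench under the can's axis; z up. The plastic nozzle cap on top has a thin straw that points along the can's x axis to the hinge.
- cap_top (a point): Centre of the top face of the can's nozzle cap, a black upright cylinder 28 mm in diameter and 14 mm high. 166 mm above the bench when up; it goes straight down 6 mm at most.
- can_cap (a joint): How far the nozzle cap is pressed down, m: 0 = up, 0.006 = right down. A spring brings it back up; it takes about 3 N to start it and 8 N to press it right down.
- injector: Bystander: a loose steel injector standing on end, 40 mm in diameter at the foot, 122 mm high. Origin at the centre of its underside, z along it.
- jar: Bystander: a loose glass jar with a black lid, 64 mm in diameter, 75 mm high. Origin at the centre of its underside, z along it.
- wrench: Bystander: a loose steel wrench 170 mm long lying flat on the bench beyond the tester. Origin near its middle.
Not all that is in view belongs to the job. Of the things that look like the can, take the one that is farthest from the robot's base at the start.

How it is judged:
By the outcome, as a careful person would: the job done as asked, in the order asked, and still so for the second after the job is handed in, while the arm keeps its last pose, push and grip.
It also fails if it takes over 46 s, if anything falls off the work surface, if the arm or the gripper's body presses on something with over 40 N, if the wrist force passes 120 N, or if a joint passes its speed limit or range.

### The arm

A 7-joint arm with a two-finger parallel gripper is mounted at the origin on the work surface. World frame = base frame: x ahead of the robot, y to its left, z up, the work surface at z = 0. Lengths are in mm, angles in rad, forces in N, time in s.
With the tool pointing down it reaches from about 375 to 925 mm from the base axis. Payload 3.1 kg.
Tool frame: the origin (TCP) lies midway between the tips of the shut fingers; the grasp point (between the pads) lies 19 mm behind it; z points along the fingers, y is the line along which they close (so a half turn about z gives the same grasp; the last joint's range is limited). The gripper opens to 85 mm and grips with 20 to 120 N. Pads are 22 mm wide; open, the fingers measure 114 mm over their backs; the gripper's body (76 mm by 85 mm) begins 54 mm behind the grasp point. The pads swing forward as they close: fully open they stand 13 mm farther back than shut.
Start: joints at [-1.257, 0.383, 0.044, 1.598, -0.018, 1.161, -0.05], TCP at [260.147, 595.673, 231.269] pointing down, gripper open.
Joint ranges: [-2.61, 2.61], [-0.41, 2.15], [-1.48, 1.57], [0, 2.5], [-1.57, 4.71], [0.05, 1.97], [-2.85, 2.85]. Speed limits (rad/s): [2.79, 2.79, 3.14, 3.14, 3.14, 3.14, 3.14].

### API

Orientations are given as a rotation vector (axis times angle).
In Python, from workcell import arm gives the robot as it stands.
- The arm moves only by the shell command python3 -m inch 'ROWS'. ROWS is JSON, a list of rows, each a list of 7 numbers: the opening in per cent of the stroke, from 0 (shut) to 100 (fully open), then the shift along the tool's x, y, z as a fraction of full scale, then the turn, a rotation vector about the tool's x, y, z as a fraction of full scale. In form: [[gripper, tx, ty, tz, rx, ry, rz], ...]. A call has 1 to 10 rows; each row shifts and turns the commanded pose from where the row before left it, along the tool's axes as they then stand; what a row does not reach is not made up. Full scale, the value 1, is 30 mm for a shift and 5 degrees for a turn. A row lasts 1/8 s, in which the tool goes at most 62.5 mm and 10.7 degrees, less where a joint would pass 70% of its speed; a pose out of reach is approached as far as the arm can. A call with a number of a shift or a turn outside -1 to 1 is refused whole. A call with a gripper value outside its range is refused whole. The fingers move at their own pace and stop on an object; the grip force is fixed at half the most. Time passes only in rows, so rows that do not move let the fingers close. It gives the time, the measured TCP pose, the force, the opening and the grip force at its end, in the units of the state.
- arm.get_obs(): the state, without advancing time (a new reading comes with each control period).
- arm.grab_frame(name): name is "side" or "top"; returns the picture (420x560x3 uint8, blue, green, red); there is no depth.
- arm.calibration(name): a dict with "vfov" (degrees; the focal length in pixels is half the picture's height over the tangent of half this angle, whatever the lens; pixels are square), "cx", "cy" (the principal point, pixels), "rvec" (rotation vector, rad) and "tvec" (3), from world to camera coordinates, as OpenCV has them. Camera axes: x right, y down, z forward; pixel columns grow to the right and rows downward; lengths in mm; the calibration is good to about 2 mm. A picture is of the moment at which its call begins. calibration takes no time and is no camera call.
- arm.finish_job(): hands the job in; it is judged then, once.
Trained networks look in the newest picture that a camera, given by its name, has taken for a name from the list of things; names that differ only in an ending like _2 or _b are one class to them, and where a whole thing is asked for, a point or a joint stands for the part that bears it (a point fixed in the world has none). Each returns a list of dicts, best first, with "p" (0 to 1); they miss things now and then, are a little off and sometimes report something else, mostly with a low value. They report only what shows in the picture. A call takes as long as a camera call. They do not tell look-alikes from the thing itself.
- arm.search_frame(target, camera): "position" ([x, y, z] in mm, in world coordinates, good to about 4 mm: the middle of the surface that is visible of it).
- arm.mark_of(target, camera): "position" ([x, y, z] in mm, in world coordinates, good to about 4 mm: a listed point, or the origin of a listed thing).
The state is a dict: "time_s": time; "joints": joint angles; "qd": joint speeds; "joint_torque": joint torques, N m; "tcp_pos": TCP position; "orientation": TCP orientation; "wrist_force": force on the tool from outside, world axes, zero at the start; "wrist_torque": the same for the moment, N m; "finger_gap": finger opening in mm; "grasp_force": force on a finger pad.
Only numpy, scipy, OpenCV 4.12 (cv2) and the standard library are available. Lean on these libraries where they do the work, as an engineer would, in place of code of your own. Each camera call takes 0.05 s, during which the arm holds its last target. There are 200 camera calls.

## Working session

There is one attempt and no reset: what is moved stays moved. The work goes in short steps, Python scripts to look and compute and a shell command to move; the robot and the scene stay as the last step left them, time stands still between calls to the robot, and variables do not carry over. Pictures are saved under pics/ and viewed, at most 10 in all, crops included, and the job is handed in when it is done.

```bash
mkdir -p pics; ls
python3 - <<'E'
from workcell import arm
import cv2,numpy as np
o=arm.get_obs()
for k in('time_s','tcp_pos','orientation','finger_gap','wrist_force'):print(k,o[k])
for c in('side','top'):
    cv2.imwrite(f'pics/{c}0.png',arm.grab_frame(c))
    for t in('cap_top','can','guard_bar','guard_hinge','guard_mid','tester','injector','jar','wrench'):
        print(c,t,[(round(d['p'],2),np.round(d['position']).tolist()) for d in arm.mark_of(t,c)][:4])
E
```

```text
pics
time_s 0.0
tcp_pos [259.76241554 594.80012442 229.85850903]
orientation [-0.64202011 -3.07482401  0.00411596]
finger_gap 85.39594115223761
wrist_force [-0.51208328 -1.02564187 -0.67062468]
side cap_top [(0.7, [500.0, -47.0, 161.0]), (0.64, [207.0, -322.0, 166.0]), (0.56, [323.0, 106.0, 162.0]), (0.44, [327.0, -110.0, 170.0])]
side can [(0.93, [322.0, 105.0, 0.0]), (0.83, [323.0, -110.0, -2.0]), (0.59, [205.0, -317.0, 0.0]), (0.55, [498.0, -50.0, 0.0])]
side guard_bar [(0.85, [454.0, 146.0, 98.0])]
side guard_hinge [(0.89, [602.0, 144.0, 100.0])]
side guard_mid [(0.66, [554.0, 144.0, 102.0]), (0.39, [496.0, -52.0, 0.0])]
side tester [(0.64, [604.0, 146.0, -2.0])]
side injector [(0.59, [503.0, 376.0, 2.0])]
side jar [(0.93, [519.0, -442.0, -1.0])]
side wrench [(0.83, [764.0, 67.0, 1.0]), (0.31, [454.0, 147.0, 100.0])]
top cap_top [(0.67, [321.0, -108.0, 162.0]), (0.66, [324.0, 103.0, 166.0]), (0.58, [207.0, -320.0, 171.0])]
top can [(0.93, [208.0, -321.0, -3.0]), (0.85, [497.0, -50.0, -7.0]), (0.85, [324.0, -108.0, 4.0]), (0.75, [323.0, 104.0, 2.0])]
top guard_bar [(0.74, [455.0, 147.0, 98.0])]
top guard_hinge [(0.88, [605.0, 145.0, 100.0])]
top guard_mid [(0.77, [559.0, 148.0, 101.0])]
top tester [(0.92, [603.0, 149.0, -0.0])]
top injector [(0.65, [507.0, 374.0, -2.0])]
top jar [(0.7, [518.0, -440.0, -1.0])]
top wrench [(0.62, [770.0, 65.0, 2.0])]
```

View pics/side0.png

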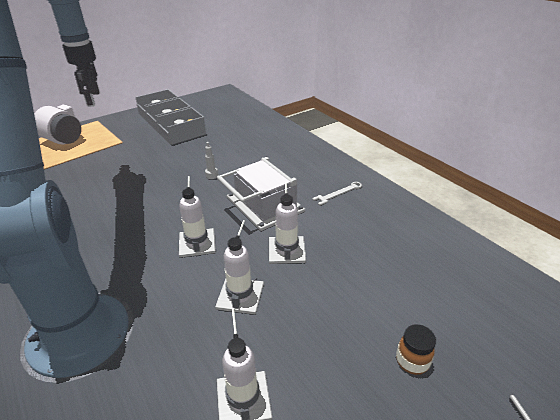

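View pics/top0.png

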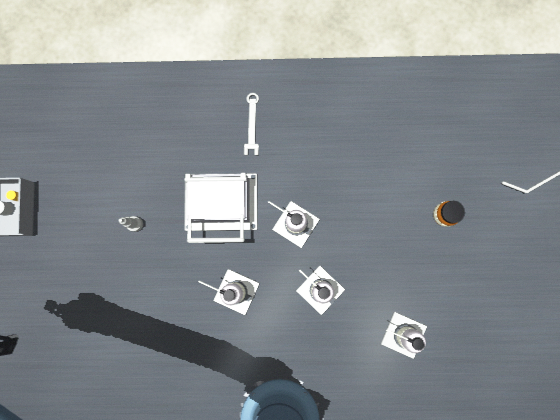

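Four look-alike cans. The farthest is the one beside the tester, at side px (287,225) and top px (296,222), about (499,-48) in world coordinates. The guard is shut and aligned with world x; the bar is at about (454,146). First I shut the fingers and turn the tool so its y lies along world +x.

```bash
python3 -m inch '[[0,0,0,0,0,0,1],[0,0,0,0,0,0,1],[0,0,0,0,0,0,1],[0,0,0,0,0,0,1],[0,0,0,0,0,0,1],[0,0,0,0,0,0,1],[0,0,0,0,0,0,1],[0,0,0,0,0,0,1],[0,0,0,0,0,0,1],[0,0,0,0,0,0,1]]'
python3 -m inch '[[0,0,0,0,0,0,1],[0,0,0,0,0,0,1],[0,0,0,0,0,0,1],[0,0,0,0,0,0,0.28],[0,-0.5,0.2,0,0,0,0],[0,-1,0.4,0,0,0,0],[0,-1,0.4,0,0,0,0],[0,0,0,0,0,0,0]]'
```

```text
time_s: 2.25
tcp_pos: [260.1, 595.7, 231.3]
orientation: [-1.885, -2.513, -0.0]
wrist_force: [-0.1, -0.1, 0.2]
finger_gap: -0.1
grasp_force: 0.0
time_s: 3.25
tcp_pos: [293.5, 516.3, 231.4]
orientation: [2.226, 2.214, -0.001]
wrist_force: [0.6, -0.1, -0.8]
finger_gap: 0.0
grasp_force: 0.0
```

```bash
python3 -m inch '[[0,-0.94,0.343,0,0,0,0],[0,-0.94,0.343,0,0,0,0],[0,-0.94,0.343,0,0,0,0],[0,-0.94,0.343,0,0,0,0],[0,-0.94,0.343,0,0,0,0],[0,-0.94,0.343,0,0,0,0],[0,-0.94,0.343,0,0,0,0],[0,-0.94,0.343,0,0,0,0],[0,-0.94,0.343,0,0,0,0],[0,-0.94,0.343,0,0,0,0]]'
python3 -m inch '[[0,-0.94,0.343,0,0,0,0],[0,-0.94,0.343,0,0,0,0],[0,-0.94,0.343,0,0,0,0],[0,-0.94,0.343,0,0,0,0],[0,-0.94,0.343,0,0,0,0],[0,-0.94,0.343,0,0,0,0],[0,-0.94,0.343,0,0,0,0],[0,-0.94,0.343,0,0,0,0],[0,-0.94,0.343,0,0,0,0],[0,0,0,0,0,0,0]]'
python3 - <<'E'
from workcell import arm
import cv2,numpy as np
for c in('side','top'):
    f=arm.grab_frame(c)
    if c=='side':cv2.imwrite('pics/side1.png',cv2.resize(f[140:280,180:380],(800,560),interpolation=cv2.INTER_CUBIC))
    for t in('cap_top','can','guard_bar','guard_hinge'):
        print(c,t,[(round(d['p'],2),np.round(d['position'],1).tolist()) for d in arm.mark_of(t,c)][:4])
E
```

```text
time_s: 4.5
tcp_pos: [393.3, 238.0, 231.5]
orientation: [-2.22, -2.223, -0.001]
wrist_force: [-0.0, -0.1, -0.2]
finger_gap: -0.1
grasp_force: 0.0
time_s: 5.75
tcp_pos: [486.3, -17.7, 231.7]
orientation: [2.225, 2.216, 0.001]
wrist_force: [-0.8, 0.3, -0.1]
finger_gap: -0.0
grasp_force: 0.0
side cap_top [(0.93, [207.9, -318.6, 162.5]), (0.51, [321.0, 107.4, 165.1]), (0.49, [327.3, -113.3, 168.6]), (0.48, [499.4, -49.4, 162.6])]
side can [(0.7, [324.3, -110.6, -4.9]), (0.59, [208.2, -320.1, 0.8]), (0.56, [498.5, -52.1, -2.0]), (0.55, [320.6, 110.0, 1.8])]
side guard_bar [(0.83, [454.1, 146.1, 101.5]), (0.58, [518.3, -444.1, -1.6])]
side guard_hinge [(0.58, [604.9, 146.3, 98.7])]
top cap_top [(0.58, [324.5, 105.9, 165.4]), (0.47, [205.8, -317.6, 167.7]), (0.43, [323.5, -106.1, 161.5])]
top can [(0.77, [326.3, -110.0, 1.4]), (0.68, [497.7, -46.4, -4.3]), (0.67, [208.2, -326.4, -1.3]), (0.56, [323.3, 107.0, 1.7])]
top guard_bar [(0.58, [453.2, 151.0, 99.5])]
top guard_hinge [(0.69, [604.2, 145.0, 98.7]), (0.36, [508.2, 374.9, -1.0])]
```

View pics/side1.png

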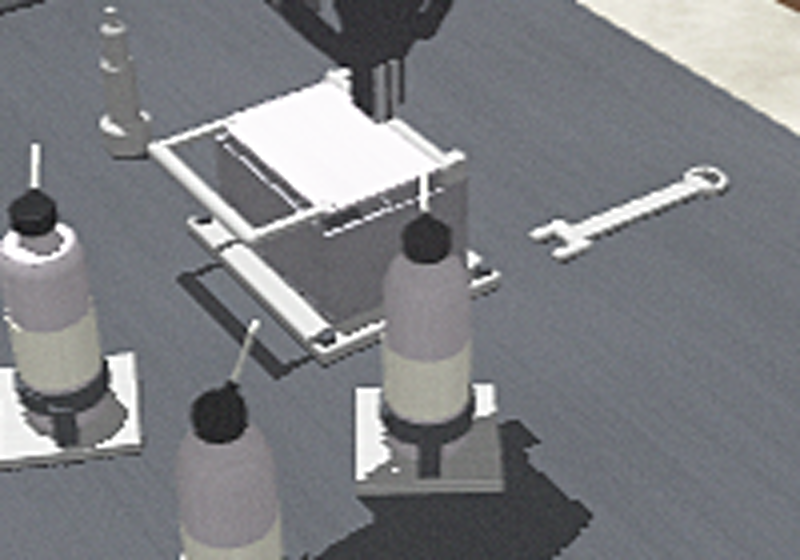

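The crop shows the fingers behind and above the chosen can (cap at crop px (427,240)). Its straw points toward the tester and the guard is still shut. The cap is at about (498.6,-49.5).

```bash
python3 -m inch '[[0,-0.53,0.2,0,0,0,0],[0,-0.53,0.21,0,0,0,0],[0,0,0,0.7,0,0,0],[0,0,0,0.8,0,0,0],[0,0,0,0,0,0,0],[0,0,0,0,0,0,0]]'
```

```text
time_s: 7.0
tcp_pos: [498.6, -46.9, 187.0]
orientation: [2.221, 2.221, 0.001]
wrist_force: [0.4, -0.0, 0.4]
finger_gap: -0.2
grasp_force: 0.0
```

```bash
python3 -m inch '[[0,-0.08,0,0.3,0,0,0],[0,0,0,0.3,0,0,0],[0,0,0,0.1,0,0,0],[0,0,0,0.1,0,0,0],[0,0,0,0,0,0,0],[0,0,0,0,0,0,0]]'
```

```text
time_s: 7.75
tcp_pos: [497.7, -49.3, 162.6]
orientation: [-2.22, -2.221, 0.001]
wrist_force: [-2.7, 0.6, 6.0]
finger_gap: -0.5
grasp_force: 2.8
```

```bash
python3 -m inch '[[0,0,0,0.08,0,0,0],[0,0,0,0.06,0,0,0],[0,0,0,0.04,0,0,0],[0,0,0,0,0,0,0],[0,0,0,0,0,0,0]]'
```

```text
time_s: 8.38
tcp_pos: [497.9, -49.3, 159.9]
orientation: [-2.219, -2.218, -0.0]
wrist_force: [-9.7, 0.8, 22.9]
finger_gap: -0.1
grasp_force: 11.7
```

Force reached 22.9 N with the tip at z≈160, so the cap is right down. I release it and travel to the bar.

```bash
python3 -m inch '[[0,0,0,-0.3,0,0,0],[0,0,0,-0.7,0,0,0],[0,0,0,-0.8,0,0,0],[52,0.5,-0.1,-0.3,0,0,0],[52,1,-0.25,0,0,0,0],[52,1,-0.25,0,0,0,0],[52,1,-0.25,0,0,0,0],[52,1,-0.25,0,0,0,0],[52,1,-0.25,0,0,0,0],[52,1,-0.14,0,0,0,0]]'
python3 -m inch '[[52,0,0,0,0,0,0],[52,0,0,0,0,0,0],[52,0,0,0,0,0,0]]'
python3 - <<'E'
from workcell import arm
import numpy as np
for c in('side','top')*2:
    f=arm.grab_frame(c)
    for t in('guard_bar','guard_hinge','cap_top'):
        print(c,t,[(round(d['p'],2),np.round(d['position'],1).tolist()) for d in arm.mark_of(t,c)][:4])
E
```

```text
time_s: 9.62
tcp_pos: [453.0, 146.7, 219.7]
orientation: [-2.221, -2.222, -0.001]
wrist_force: [-0.1, 0.7, 0.1]
finger_gap: 44.7
grasp_force: 0.0
time_s: 10.0
tcp_pos: [453.6, 144.2, 219.8]
orientation: [2.224, 2.219, -0.0]
wrist_force: [-0.7, 0.1, 0.1]
finger_gap: 44.7
grasp_force: 0.0
side guard_bar []
side guard_hinge [(0.59, [602.6, 146.1, 96.9])]
side cap_top [(0.85, [206.6, -320.0, 163.1]), (0.72, [328.5, -111.5, 167.4]), (0.47, [500.5, -46.1, 160.2]), (0.45, [318.0, 106.3, 166.5])]
top guard_bar [(0.84, [456.1, 147.6, 96.1])]
top guard_hinge [(0.98, [603.3, 143.6, 100.9]), (0.26, [504.9, 374.6, -1.1])]
top cap_top [(0.74, [504.9, 373.5, -4.0]), (0.59, [205.6, -319.1, 168.2]), (0.55, [326.6, -105.5, 163.7]), (0.45, [494.9, -48.6, 166.3])]
side guard_bar [(0.93, [453.1, 145.7, 103.6])]
side guard_hinge [(0.72, [601.4, 147.0, 97.3])]
side cap_top [(0.79, [207.3, -322.6, 166.5]), (0.57, [322.3, 108.1, 162.8]), (0.56, [499.4, -45.8, 162.3]), (0.48, [328.3, -110.0, 169.9])]
top guard_bar [(0.89, [455.7, 147.5, 98.0])]
top guard_hinge [(0.9, [607.4, 145.1, 99.4])]
top cap_top [(0.71, [207.0, -319.2, 166.7]), (0.7, [493.6, -49.0, 167.8]), (0.65, [606.4, 142.3, 99.9]), (0.59, [323.5, -106.7, 162.0])]
```

```bash
python3 -m inch '[[52,0.07,0.02,0.8,0,0,0],[52,0,0,0.9,0,0,0],[52,0,0,0.9,0,0,0],[52,0,0,0.8,0,0,0],[52,0,0,0.5,0,0,0],[52,0,0,0,0,0,0],[52,0,0,0,0,0,0]]'
python3 - <<'E'
from workcell import arm
import cv2
f=arm.grab_frame('side');cv2.imwrite('pics/side2.png',cv2.resize(f[120:260,180:380],(800,560),interpolation=cv2.INTER_CUBIC))
E
```

```text
time_s: 11.68
tcp_pos: [454.7, 148.1, 103.6]
orientation: [2.221, 2.221, 0.002]
wrist_force: [-0.2, 0.3, 0.7]
finger_gap: 44.5
grasp_force: 0.0
```

View pics/side2.png

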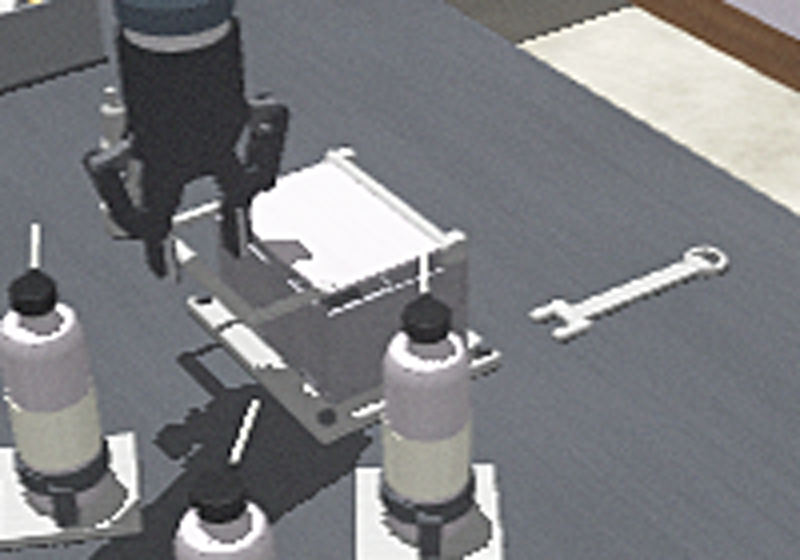

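The fingers straddle the bar (crop px (165,270) in front, (232,250) over the window). I go down the last 23 mm and close.

```bash
python3 -m inch '[[52,0,0,0.4,0,0,0],[52,0,0,0.38,0,0,0],[52,0,0,0,0,0,0],[0,0,0,0,0,0,0],[0,0,0,0,0,0,0],[0,0,0,0,0,0,0],[0,0,0,0,0,0,0],[0,0,0,0,0,0,0]]'
```

```text
time_s: 12.72
tcp_pos: [453.9, 147.8, 79.7]
orientation: [-2.221, -2.221, -0.0]
wrist_force: [-2.0, -0.4, 4.3]
finger_gap: 10.6
grasp_force: 58.5
```

Bar gripped at 58 N. Now I lift along the arc at half speed, in three parts.

```bash
python3 -m inch '[[0,0,0.02,-0.327,0,0,0],[0,0,0.023,-0.326,0,0,0],[0,0,0.064,-0.32,0,0,0],[0,0,0.064,-0.321,0,0,0],[0,0,0.105,-0.31,0,0,0],[0,0,0.105,-0.309,0,0,0],[0,0,0.145,-0.294,0,0,0],[0,0,0.145,-0.293,0,0,0],[0,0,0,0,0,0,0]]'
```

```text
time_s: 13.85
tcp_pos: [472.5, 147.8, 155.1]
orientation: [-2.219, -2.219, 0.005]
wrist_force: [-7.6, 1.1, 1.8]
finger_gap: 10.2
grasp_force: 58.6
```

```bash
python3 -m inch '[[0,0,0.18,-0.272,0,0,0],[0,0,0.183,-0.272,0,0,0],[0,0,0.215,-0.246,0,0,0],[0,0,0.216,-0.246,0,0,0],[0,0,0.246,-0.216,0,0,0],[0,0,0.246,-0.215,0,0,0],[0,0,0.272,-0.182,0,0,0],[0,0,0.272,-0.181,0,0,0],[0,0,0,0,0,0,0]]'
```

```text
time_s: 14.98
tcp_pos: [528.1, 147.7, 213.6]
orientation: [-2.218, -2.218, 0.004]
wrist_force: [-14.7, -1.5, 18.5]
finger_gap: 9.7
grasp_force: 61.0
```

The push is outward along the guard (~23 N), so the commanded path runs a few mm inside the arc. I correct by about 3 mm and check.

```bash
python3 -m inch '[[0,0,-0.03,-0.05,0,0,0],[0,0,-0.03,-0.05,0,0,0],[0,0,0,0,0,0,0]]'
python3 - <<'E'
from workcell import arm
import cv2,numpy as np
for c in('side','top'):
    f=arm.grab_frame(c)
    if c=='side':cv2.imwrite('pics/side3.png',cv2.resize(f[80:255,180:430],(800,560),interpolation=cv2.INTER_CUBIC))
    for t in('guard_bar','guard_hinge','guard_mid'):
        print(c,t,[(round(d['p'],2),np.round(d['position'],1).tolist()) for d in arm.mark_of(t,c)][:2])
E
```

```text
time_s: 15.35
tcp_pos: [527.3, 147.7, 213.3]
orientation: [-2.221, -2.221, -0.0]
wrist_force: [-5.5, -0.8, 3.9]
finger_gap: 9.8
grasp_force: 59.5
side guard_bar [(0.62, [526.9, 145.8, 229.1])]
side guard_hinge [(0.89, [603.9, 146.4, 98.5]), (0.67, [607.2, 149.8, -6.0])]
side guard_mid [(0.75, [578.7, 145.2, 144.1]), (0.6, [601.6, 146.0, 96.0])]
top guard_bar []
top guard_hinge [(0.64, [605.9, 145.9, 101.6])]
top guard_mid [(0.94, [581.0, 145.0, 143.9]), (0.21, [504.9, 372.5, -3.8])]
```

View pics/side3.png

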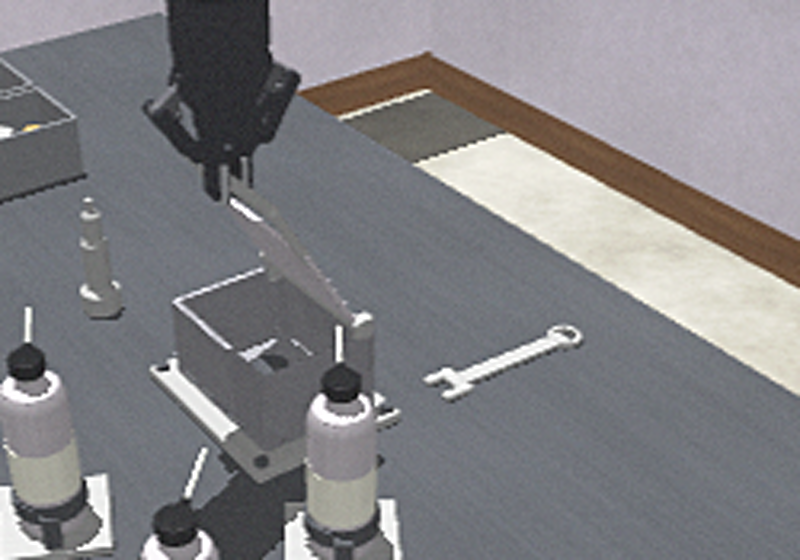

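The bar is firmly between the fingers with the guard at about 60°, and the force has dropped. I continue to upright (TCP x ≈ 603.9).

```bash
python3 -m inch '[[0,0,0.3,-0.147,0,0,0],[0,0,0.3,-0.147,0,0,0],[0,0,0.317,-0.107,0,0,0],[0,0,0.317,-0.107,0,0,0],[0,0,0.327,-0.065,0,0,0],[0,0,0.33,-0.065,0,0,0],[0,0,0.333,-0.024,0,0,0],[0,0,0.333,-0.022,0,0,0],[0,0,0,0,0,0,0],[0,0,0,0,0,0,0]]'
python3 - <<'E'
from workcell import arm
import cv2,numpy as np
for c in('side','top')*3:
    f=arm.grab_frame(c)
    if c=='side':cv2.imwrite('pics/side4.png',cv2.resize(f[80:255,180:430],(800,560),interpolation=cv2.INTER_CUBIC))
    for t in('guard_bar','guard_hinge','guard_mid'):
        print(c,t,[(round(d['p'],2),np.round(d['position'],1).tolist()) for d in arm.mark_of(t,c)][:2])
for i in range(1):
    o=arm.get_obs();print(o['tcp_pos'],o['orientation'],o['wrist_force'])
E
```

```text
time_s: 17.0
tcp_pos: [606.6, 147.5, 234.4]
orientation: [2.219, 2.218, 0.007]
wrist_force: [-0.5, -1.2, 6.1]
finger_gap: 9.9
grasp_force: 61.4
side guard_bar [(0.7, [607.2, 148.7, 253.4])]
side guard_hinge [(0.87, [600.4, 146.5, 97.8])]
side guard_mid [(0.97, [601.6, 143.8, 150.3])]
top guard_bar [(0.73, [608.4, 148.6, 251.6])]
top guard_hinge [(0.9, [605.2, 142.5, 100.6])]
top guard_mid [(0.84, [607.7, 145.7, 150.9])]
side guard_bar [(0.81, [603.9, 144.3, 250.7])]
side guard_hinge [(0.63, [602.1, 144.5, 96.7])]
side guard_mid [(0.83, [605.2, 144.4, 153.6])]
top guard_bar [(0.85, [609.2, 146.7, 247.3])]
top guard_hinge [(0.75, [604.8, 143.9, 100.3]), (0.59, [495.0, -47.7, 166.0])]
top guard_mid [(0.8, [606.8, 143.4, 152.4]), (0.72, [598.8, 149.5, -2.5])]
side guard_bar []
side guard_hinge [(0.85, [602.9, 146.7, 97.5])]
side guard_mid [(0.94, [603.8, 145.9, 148.4])]
top guard_bar [(0.79, [606.9, 147.1, 247.5]), (0.62, [600.9, 149.4, -2.4])]
top guard_hinge [(0.57, [605.9, 142.9, 99.0])]
top guard_mid [(0.93, [606.5, 144.4, 151.8])]
[606.36177298 147.55741969 234.35981245] [2.21876843 2.21858853 0.0064811 ] [-0.28442787 -0.79828953  4.39565459]
```

View pics/side4.png

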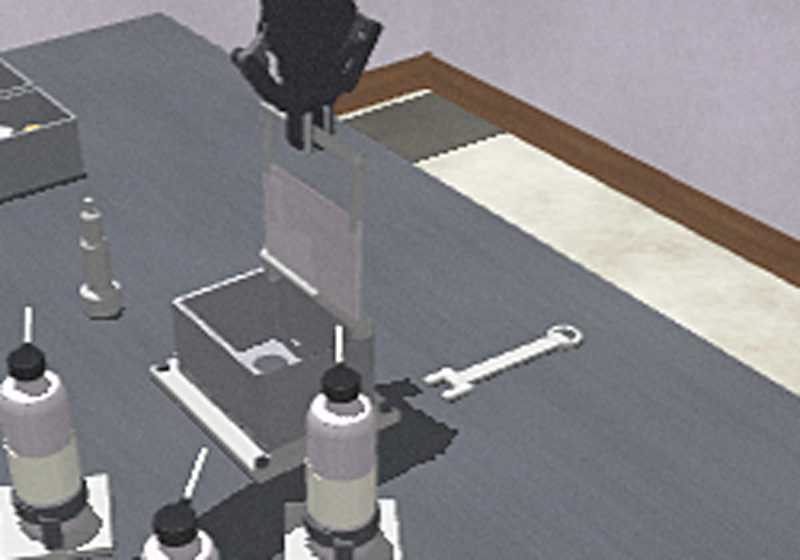

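The guard stands nearly upright, the bar about 3 mm past the hinge in both cameras. I trim back 2.7 mm.

```bash
python3 -m inch '[[0,0,-0.045,-0.01,0,0,0],[0,0,-0.045,-0.01,0,0,0],[0,0,0,0,0,0,0],[0,0,0,0,0,0,0],[0,0,0,0,0,0,0]]'
python3 - <<'E'
from workcell import arm
import numpy as np
r={}
for c in('side','top')*4:
    arm.grab_frame(c)
    for t in('guard_bar','guard_hinge','can_cap'):
        d=[q['position'] for q in (arm.mark_of(t,c) if t!='can_cap' else []) if q['p']>.5]
        if d:r.setdefault((c,t),[]).append(d[0][0])
for k,v in r.items():print(k,np.round(np.median(v),1),len(v))
for t in('injector','jar','wrench'):print(t,[np.round(q['position']).tolist() for q in arm.mark_of(t,'top')][:1])
o=arm.get_obs();print(o['time_s'],o['tcp_pos'],o['wrist_force'],o['grasp_force'])
E
```

```text
time_s: 18.82
tcp_pos: [602.4, 147.5, 234.4]
orientation: [2.22, 2.22, 0.004]
wrist_force: [-0.4, -0.7, 5.6]
finger_gap: 9.8
grasp_force: 61.5
('side', 'guard_bar') 601.0 4
('side', 'guard_hinge') 603.9 4
('top', 'guard_bar') 604.2 4
('top', 'guard_hinge') 607.6 4
injector [[510.0, 374.0, -1.0]]
jar [[771.0, 64.0, 2.0]]
wrench [[769.0, 63.0, 2.0]]
20.175 [602.40403169 147.58343569 234.37767168] [ 0.82684053 -0.77471814  4.83086941] 61.4788556098938
```

```bash
python3 -m inch '[[0,0,0.06,0,0,0,0],[0,0,0,0,0,0,0],[0,0,0,0,0,0,0],[0,0,0,0,0,0,0]]'
python3 - <<'E'
from workcell import arm
import numpy as np
r={}
for c in('side','top')*8:
    arm.grab_frame(c)
    for t in('guard_bar','guard_hinge'):
        d=[q['position'] for q in arm.mark_of(t,c) if q['p']>.5]
        if d:r.setdefault((c,t),[]).append(d[0][0])
for k,v in r.items():print(k,np.round(np.median(v),1),np.round(np.std(v),1),len(v))
o=arm.get_obs();print(o['time_s'],o['tcp_pos'],o['wrist_force'],o['grasp_force'])
E
```

```text
time_s: 20.68
tcp_pos: [603.9, 147.5, 234.4]
orientation: [2.22, 2.22, 0.003]
wrist_force: [0.1, -0.4, 6.5]
finger_gap: 9.6
grasp_force: 61.6
('side', 'guard_bar') 602.7 1.8 7
('side', 'guard_hinge') 602.7 0.7 8
('top', 'guard_bar') 604.8 1.8 8
('top', 'guard_hinge') 605.5 38.8 7
23.075 [603.94723302 147.53974479 234.3697215 ] [-0.20967729 -1.20031684  7.0417672 ] 61.55426859855652
```

Bar and hinge agree in x within 1 mm in both cameras, held at 61 N. Handing in.

```bash
python3 -c "
from workcell import arm
print(arm.finish_job())"
```

```text
the job is handed in; nothing more can be done
None
```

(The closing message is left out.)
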